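Tip the sorting pan so the valve balls pile into the scoop

ROBOT

A 6-joint arm with a two-finger parallel gripper is mounted at the origin on the work surface. World frame = base frame: x ahead of the robot, y to its left, z up, the work surface at z = 0. Lengths are in m, angles in rad, forces in N, time in s.
With the tool pointing down it reaches from about 0.275 to 1 m from the base axis. Payload 8.4 kg.
Tool frame: the origin (TCP) lies on the centre line of the jaws, within the pads' length; the fingertips stand 17 mm ahead of it and the grasp point (between the pads) lies 2 mm behind it (bot.tcp_to_tips is the z of the fingertips in the tool frame, in m); z points along the fingers, y is the line along which they close (so a half turn about z gives the same grasp; the last joint's range is limited). The gripper opens to 85 mm and grips with 20 to 120 N. Pads are 22 mm wide; open, the fingers measure 114 mm over their backs; the gripper's body (76 mm by 85 mm) begins 54 mm behind the grasp point. The pads swing forward as they close: fully open they stand 13 mm farther back than shut.
Start: joints at [-1.136, 0.353, 1.633, -0, 1.155, -0.002], TCP at [0.264, -0.566, 0.248] pointing down, gripper open.
Joint ranges: [-2.63, 2.63], [-0.92, 2.1], [0.06, 2.66], [-1.3, 4.44], [0, 2.69], [-3.02, 3.02]. Speed limits (rad/s): [2.22, 2.22, 2.79, 3.14, 3.14, 3.14].

INTERFACE

Orientations are given as a unit quaternion [x, y, z, w].
In Python, from workcell import bot, hand, kinematics, get_obs, vision, hand_in gives the robot as it stands. The module is installed in compiled form; this text tells all that it offers. Calls block until the motion is done:
- bot.reach(position, orientation): joint-space move of the TCP to a pose.
- bot.servo_line(position, ori=None, velocity=0.15): straight line of the TCP; ori=None keeps the orientation; velocity is the mean speed in m/s.
- bot.goto_joints(angles): joint-space move.
- hand.move_gripper(opening, strength=None): finger opening in m; strength is the grip in N (None keeps the last); returns when the fingers have stopped.
- bot.dwell(seconds).
- kinematics.solve_ik(position, orientation): joint angles nearest the present ones, or None.
- get_obs(): the state.
- vision.read_camera(name): name is "scene" or "top" or "wrist"; returns a dict with "frame" (384x512x3 uint8, red, green, blue), "intrinsics" (3x3 intrinsics, pixels), "view" (4x4, takes a point from world to camera coordinates). Camera axes: x right, y down, z forward; pixel columns grow to the right and rows downward; lengths in m; the calibration is good to about 2 mm. A picture is of the moment at which its call begins. There is no depth.
A pose or a line that the arm cannot do raises bot.IKError and nothing moves.
- hand_in(): hands the job in; it is judged then, once.
The state is a dict: "time_s": time; "joint_pos": joint angles; "joint_vel": joint speeds; "joint_efforts": joint torques, N m; "position": TCP position; "orientation": TCP orientation; "wrist_force": force on the tool from outside, world axes, zero at the start; "ft_torque": the same for the moment, N m; "gripper_width": finger opening in m; "grip_force": force on a finger pad.
Only numpy, scipy, OpenCV 4.12 (cv2) and the standard library are available. Lean on these libraries where they do the work, as an engineer would, in place of code of your own. Each camera call takes 0.05 s, during which the arm holds its last target. There are 200 camera calls.

TASK

Stand the small scoop in the empty bay at the low end of the sorting pan, mouth facing the loose brass balls, and let go of it while the pan is still level. Then lift the pan's handle to tip the pan up about 20 degrees, so that all three balls run down and pile up inside the scoop, and leave the pan tipped like that.

Things in the scene. Friction and masses are not known exactly. Their poses are not given: they have to be found in the camera images.
- pan (a joint): Tip angle of the shallow steel sorting pan, rad: 0 = level (rests on its stop), grows as the handle is lifted, upper stop at 0.42. The hinge line is horizontal, under the bay end. The hinge is stiff: the pan stays at whatever angle it is left; lifting takes about 10 N at the handle.
- bay (a point): Floor centre of the bay, the narrow open-topped end of the pan at the hinge; tips with the pan. +x runs along the pan to its handle, z up. Inside x -55..55, y -50..50 mm; walls 32 mm high; floor 34 mm above the bench when level. Hinge line: along y through x -50, z -4 mm. A 72 mm throat and a funnel lead from its +x end to the wide part (x 105..191, y -80..80 mm) where the balls lie.
- handle (a point): Middle of the pan's handle, a round steel bar 12 mm thick, 110 mm long along y, at x 240, z 48 mm in the frame of bay (same axes); 45 mm outside the pan's end wall, 82 mm above the bench and 16 mm above the rim when level. From above, one finger goes between bar and pan, one beyond the bar.
- scoop: Small bare aluminium scoop, 84 (x) by 80 mm, 120 g. Origin under its floor's centre (floor 3 mm, thins to the mouth); open mouth at +x, walls 30 mm high on the other sides. Black grip bar along x over y = 0: 14 mm wide, 62 to 76 mm up, x -42..34 mm, held at its rear and by a hoop at x 14..24 mm; pinch across y at x -8. A like but bigger scoop (118 by 125 mm) does not fit the bay.
- ball1: One of three like brass check-valve balls, 22 mm in diameter, 47 g, origin at its centre. Lies at rest in the wide part of the level pan and rolls once the pan is tipped a few degrees.
- ball2: One of three like brass check-valve balls, 22 mm in diameter, 47 g, origin at its centre. Lies at rest in the wide part of the level pan and rolls once the pan is tipped a few degrees.
- ball3: One of three like brass check-valve balls, 22 mm in diameter, 47 g, origin at its centre. Lies at rest in the wide part of the level pan and rolls once the pan is tipped a few degrees.
Mind the look-alikes: they are no part of the job. What is shaped like the scoop but green is not meant.

How it is judged:
On the way, in this order (a step that is already met when the one before it is completed fails the run):
1. the small scoop stands in the bay, let go, while the pan is still level (x of scoop in the frame of bay between -0.02 and 0.02 m and y of scoop in the frame of bay between -0.02 and 0.02 m and z of scoop in the frame of bay between -0.006 and 0.008 m and value of joint pan below 0.05 rad and contact force between the fingers and scoop below 0.1 N), for 0.2 s.
2. the pan is tipped up by at least 10 degrees with the scoop in the bay (x of scoop in the frame of bay between -0.02 and 0.02 m and y of scoop in the frame of bay between -0.02 and 0.02 m and z of scoop in the frame of bay between -0.006 and 0.008 m and value of joint pan above 0.175 rad), for 0.2 s.
At the end, for the whole second after the job is handed in: The small scoop stands on the floor of the bay (its origin within 20 mm of the bay's centre along each side), all three balls lie inside it between its walls and mouth, the pan is left tipped by at least 10 degrees (0.175 rad), and everything is at rest (under 0.03 m/s) (all of step 2 and x of ball1 in the frame of scoop between -0.042 and 0.042 m and y of ball1 in the frame of scoop between -0.04 and 0.04 m and z of ball1 in the frame of scoop between 0 and 0.05 m and x of ball2 in the frame of scoop between -0.042 and 0.042 m and y of ball2 in the frame of scoop between -0.04 and 0.04 m and z of ball2 in the frame of scoop between 0 and 0.05 m and x of ball3 in the frame of scoop between -0.042 and 0.042 m and y of ball3 in the frame of scoop between -0.04 and 0.04 m and z of ball3 in the frame of scoop between 0 and 0.05 m and linear speed of each of ball1, ball2, ball3, scoop below 0.03 m/s); the robot touches nothing.
It also fails if it takes over 58 s, if anything falls off the work surface, if the arm or the gripper's body presses on something with over 40 N, if the wrist force passes 120 N, or if a joint passes its speed limit or range.

## Working session

There is one attempt and no reset: what is moved stays moved. The work goes in short steps, each a Python script; the robot and the scene stay as the last script left them, time stands still between calls to the robot, and variables do not carry over. Pictures are saved under pics/ and viewed, at most 10 in all, crops included, and the job is handed in when it is done.

```bash
mkdir -p pics; ls; python3 - <<'E'
from workcell import bot,hand,get_obs,vision
import cv2,numpy as np
for n in("top","scene"):
    r=vision.read_camera(n);cv2.imwrite(f"pics/{n}0.png",r["frame"][:,:,::-1]);print(n,r["intrinsics"],np.round(r["view"],4))
o=get_obs();print({k:np.round(v,3) for k,v in o.items()},bot.tcp_to_tips)
E
```

```text
pics
top [[424.37956622   0.         263.25758739]
 [  0.         424.37956622 188.92000793]
 [  0.           0.           1.        ]] [[-0.0294 -0.9996  0.0036  0.0456]
 [-0.9773  0.028  -0.2099  0.568 ]
 [ 0.2097 -0.0097 -0.9777  0.9186]
 [ 0.      0.      0.      1.    ]]
scene [[381.64381324   0.         256.31183306]
 [  0.         381.64381324 189.92170634]
 [  0.           0.           1.        ]] [[ 0.839   0.5441 -0.008  -0.4783]
 [ 0.4372 -0.6828 -0.5854 -0.1896]
 [-0.3239  0.4876 -0.8107  1.1009]
 [ 0.      0.      0.      1.    ]]
{'time_s': np.float64(0.1), 'joint_pos': array([-1.136,  0.354,  1.634,  0.   ,  1.155, -0.002]), 'joint_vel': array([ 0.001, -0.001, -0.001, -0.001,  0.001, -0.001]), 'joint_efforts': array([-2.0000e-03, -6.0636e+01, -3.4282e+01, -0.0000e+00,  4.0000e-03,
       -0.0000e+00]), 'position': array([ 0.264, -0.566,  0.248]), 'orientation': array([ 0.976,  0.217, -0.   , -0.001]), 'wrist_force': array([ 0.047,  0.234, -0.   ]), 'ft_torque': array([-0.003, -0.025,  0.004]), 'grip_force': np.float64(0.0), 'gripper_width': np.float64(0.085)} 0.017
```

View pics/top0.png

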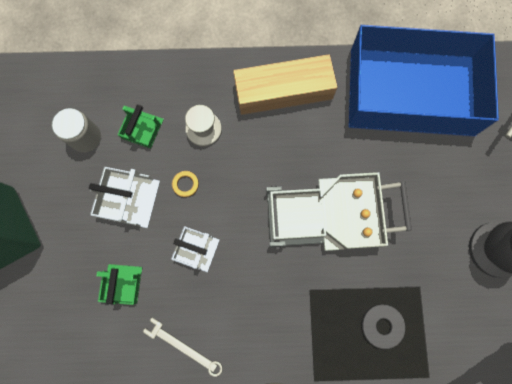

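View pics/scene0.png

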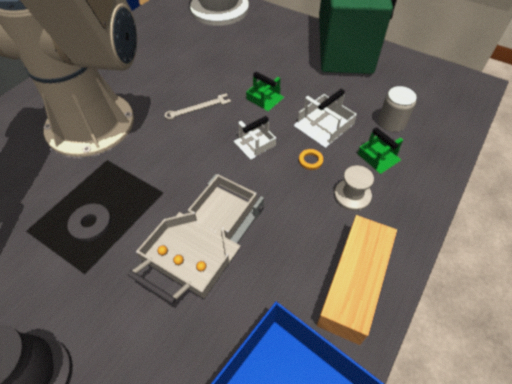

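```bash
cat > h.py <<'E'
import numpy as np,cv2
from workcell import bot,hand,get_obs,vision,kinematics
def ray(r,px,z):
    K=r["intrinsics"];V=r["view"];R=V[:3,:3];c=-R.T@V[:3,3]
    d=R.T@np.linalg.solve(K,[px[0],px[1],1.]);return c+d*(z-c[2])/d[2]
def proj(r,p):
    q=r["view"][:3,:3]@np.asarray(p,float)+r["view"][:3,3];q=r["intrinsics"]@q;return q[:2]/q[2]
E
python3 - <<'E'
import cv2
t=cv2.imread("pics/top0.png");s=cv2.imread("pics/scene0.png")
a=cv2.resize(t[160:260,260:420],(800,500),interpolation=cv2.INTER_CUBIC)
b=cv2.resize(t[220:280,160:230],(466,400)[:2],interpolation=cv2.INTER_CUBIC)
c=cv2.resize(s[110:165,225:285],(436,400),interpolation=cv2.INTER_CUBIC)
cv2.imwrite("pics/pan.png",a)
import numpy as np
m=np.zeros((400,800,3),np.uint8);m[:, :400]=cv2.resize(t[220:280,165:225],(400,400),interpolation=cv2.INTER_CUBIC);m[:,400:]=cv2.resize(s[108:168,225:285],(400,400),interpolation=cv2.INTER_CUBIC)
cv2.imwrite("pics/sc.png",m)
E
```

```text
(no output)
```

View pics/pan.png

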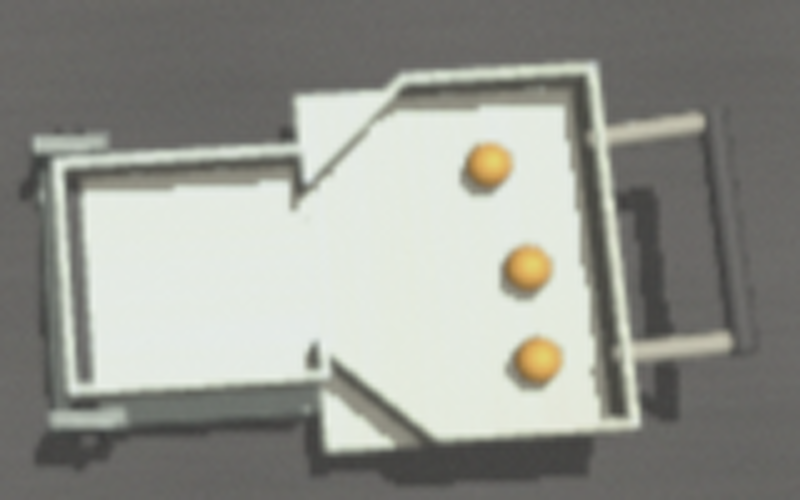

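View pics/sc.png

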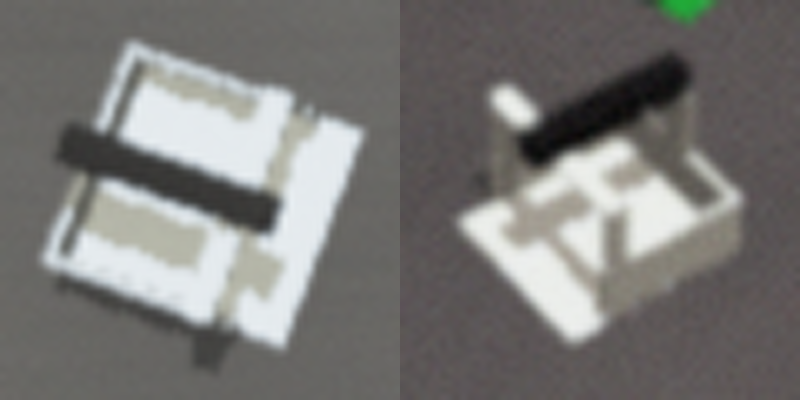

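```bash
cat >> h.py <<'E'
def fit2(model,world):
    m=np.array(model);w=np.array(world)[:,:2];mc=m.mean(0);wc=w.mean(0);a=m-mc;b=w-wc
    th=np.arctan2((a[:,0]*b[:,1]-a[:,1]*b[:,0]).sum(),(a*b).sum());R=np.array([[np.cos(th),-np.sin(th)],[np.sin(th),np.cos(th)]])
    t=wc-R@mc;return t,th,(w-(m@R.T+t))*1e3
E
python3 - <<'E'
from h import *
np.set_printoptions(precision=4,suppress=True)
r=vision.read_camera("top")
P=lambda u,v,z:ray(r,(260+(u+.5)/5-.5,160+(v+.5)/5-.5),z)
S=lambda u,v,z:ray(r,(165+(u+.5)/6.667-.5,220+(v+.5)/6.667-.5),z)
w=[P(52,160,.066),P(70,395,.066),P(597,65,.066),P(637,425,.066),P(715,110,.085),P(745,350,.085)]
# pan +x = image right; +y = image up
m=[(-.059,.054),(-.059,-.054),(.195,.084),(.195,-.084),(.24,.055),(.24,-.055)]
print(*fit2(m,w))
w=[S(365,130,.002),S(285,348,.002),S(130,42,.03),S(42,262,.03),S(62,143,.076),S(275,213,.076)]
m=[(.042,.04),(.042,-.04),(-.042,.04),(-.042,-.04),(-.042,0),(.034,0)]
print(*fit2(m,w))
for u,v in((489,165),(528,268),(539,361)):print(P(u,v,.045))
E
```

```text
[ 0.5095 -0.047 ] -1.5388162290277172 [[-0.4519  0.1742]
 [-0.0405 -0.9086]
 [-0.8982 -0.5058]
 [ 1.1197  1.3609]
 [-0.4745 -0.5421]
 [ 0.7453  0.4214]]
[0.4398 0.1911] -1.9340983048065405 [[ 0.0675 -0.7171]
 [-0.9052 -0.4171]
 [ 0.6252  0.0212]
 [ 0.1563  1.1249]
 [-0.95   -0.2924]
 [ 1.0063  0.2804]]
[ 0.5573 -0.1911  0.045 ]
[ 0.5081 -0.2054  0.045 ]
[ 0.4649 -0.207   0.045 ]
```

```bash
cat >> h.py <<'E'
from scipy.spatial.transform import Rotation as Ro
PT,PTH=np.array([.5095,-.047]),-1.5388
ST,STH=np.array([.4398,.1911]),-1.9341
def R2(a):return np.array([[np.cos(a),-np.sin(a)],[np.sin(a),np.cos(a)]])
def down(psi):return (Ro.from_euler('z',psi)*Ro.from_euler('x',np.pi)).as_quat()
E
python3 - <<'E'
from h import *
np.set_printoptions(precision=4,suppress=True)
g=ST+R2(STH)@[-.008,0];p=PT+R2(PTH)@[-.016,0]  # scoop target x=-8mm
best=[]
for off in(0,np.pi):
    a=kinematics.solve_ik([*g,.067],down(STH+off));b=kinematics.solve_ik([*p,.103],down(PTH+off));print(off,a,b)
    if a is not None and b is not None:best.append((max(abs(a[5]),abs(b[5])),off))
off=min(best)[1];qs,qp=down(STH+off),down(PTH+off)
hand.move_gripper(.05,40)
bot.reach([*g,.16],qs);bot.servo_line([*g,.067],velocity=.1)
hand.move_gripper(0.0,40);o=get_obs();print(o["time_s"],o["gripper_width"],o["grip_force"])
bot.servo_line([*g,.2],velocity=.15);o=get_obs();print(o["time_s"],o["gripper_width"],o["wrist_force"])
bot.servo_line([*p,.2],qp,velocity=.15);print(get_obs()["time_s"])
r=vision.read_camera("top");cv2.imwrite("pics/top1.png",cv2.resize(r["frame"][120:300,160:430,::-1],(800,533)))
E
```

```text
0 [ 0.4186  0.4046  2.066   0.      0.6709 -2.3597] None
3.141592653589793 [ 0.4186  0.4046  2.066  -0.      0.6709  0.7819] [-0.0638  0.372   1.9962 -0.      0.7734 -0.0958]
4.8667 0.013286657428786085 39.41497564315796
5.9 0.0128705942910054 [-0.0284 -0.3277 -2.1174]
7.6417
```

View pics/top1.png

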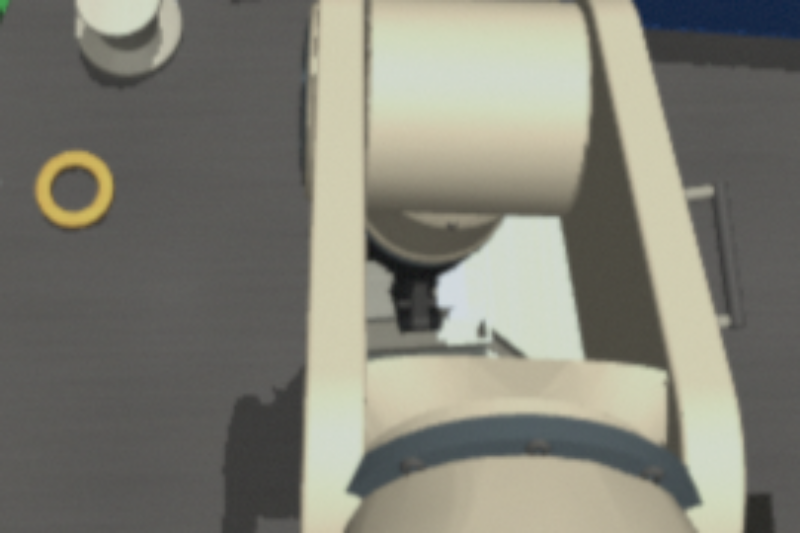

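The top view is blocked by the arm: only the handle (pixel 725,255) and part of the pan show. The grip width (13 mm) and the wrist force confirm that the scoop is held. I'll lower it while watching the force.

```bash
python3 - <<'E'
from h import *
np.set_printoptions(precision=3,suppress=True)
p=PT+R2(PTH)@[-.016,0]
bot.servo_line([*p,.125],velocity=.12)
for z in(.11,.104,.102):
    bot.servo_line([*p,z],velocity=.05);f=get_obs()["wrist_force"];print(z,f)
    if np.linalg.norm(f)>10:break
r=vision.read_camera("scene");cv2.imwrite("pics/sc2.png",cv2.resize(r["frame"][130:310,120:320,::-1],(660,594)))
r=vision.read_camera("wrist");cv2.imwrite("pics/w2.png",r["frame"][:,:,::-1]);print(get_obs()["time_s"])
E
```

```text
0.11 [ 0.73  -0.332 -1.51 ]
0.104 [ 0.299 -0.21  -1.283]
0.102 [ 0.448 -0.558 -1.562]
9.5333
```

View pics/sc2.png

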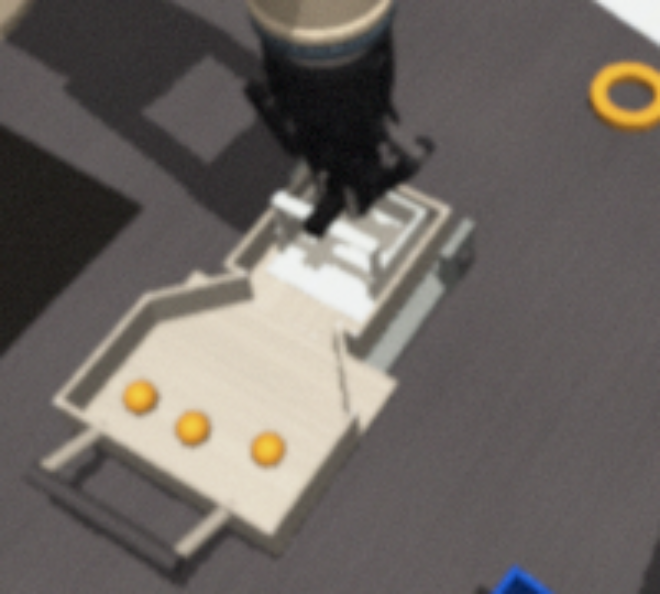

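The scoop is inside the bay walls, centred around pixel (340,240), with its mouth toward the three balls at (140,397), (192,428) and (268,448). It isn't touching the floor yet, so I'll lower it to contact, release and retreat.

```bash
python3 - <<'E'
from h import *
np.set_printoptions(precision=4,suppress=True)
p=PT+R2(PTH)@[-.016,0]
f0=get_obs()["wrist_force"][2]
for z in(.101,.100,.099,.098):
    bot.servo_line([*p,z],velocity=.03);f=get_obs()["wrist_force"];print(z,f)
    if f[2]-f0>2.5:break
hand.move_gripper(.05);bot.dwell(.3)
bot.servo_line([*p,.2],velocity=.12)
h=PT+R2(PTH)@[.24,0]
q=down(PTH+np.pi/2);print(kinematics.solve_ik([*h,.08],q))
bot.reach([*h,.2],q);print(get_obs()["time_s"])
r=vision.read_camera("top");cv2.imwrite("pics/top3.png",cv2.resize(r["frame"][160:260,260:420,::-1],(800,500),interpolation=cv2.INTER_CUBIC))
r=vision.read_camera("wrist");cv2.imwrite("pics/w3.png",r["frame"][:,:,::-1]);print(get_obs()["position"],proj(r,[*h,.082]),proj(r,[*(PT+R2(PTH)@[.24,.055]),.082]),proj(r,[*(PT+R2(PTH)@[.24,-.055]),.082]))
E
```

```text
0.101 [-3.0633 -0.8305  4.6867]
[-0.509   0.507   1.8301 -0.      0.8045  1.0298]
12.5417
[ 0.5173 -0.2857  0.1997] [257.4854 185.9107] [257.8432 111.1959] [257.1712 251.5439]
```

View pics/top3.png

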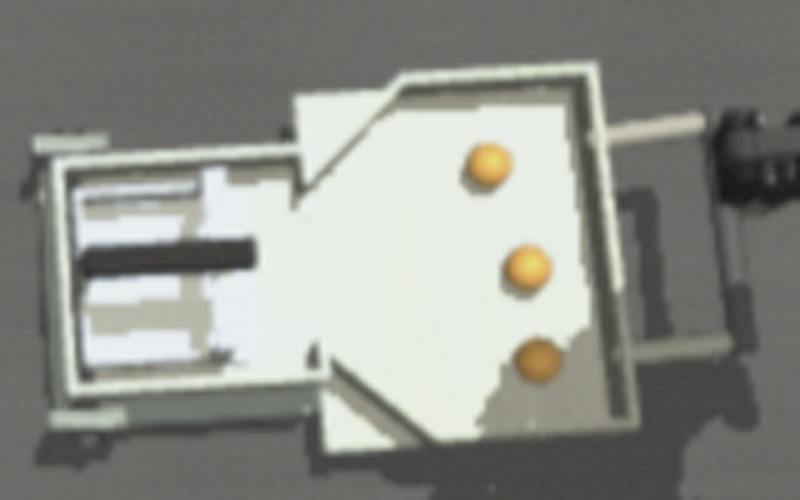

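View pics/w3.png

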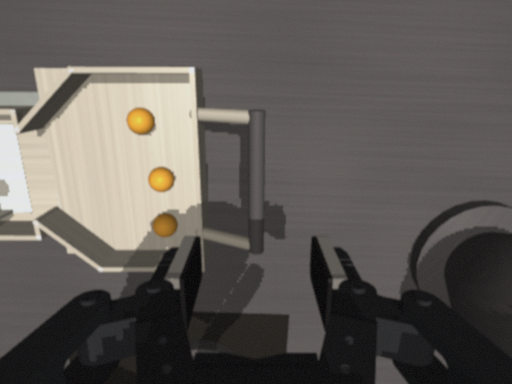

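The wrist view shows the bar at column 257, rows 111 to 252, exactly as projected. The top view shows the scoop in the bay with its mouth toward the balls. I'll check its pose numerically, then grip the bar and tip the pan along its arc.

```bash
cat > tip.py <<'E'
from h import *
np.set_printoptions(precision=3,suppress=True)
r=vision.read_camera("top")
for u,v in((82,262),(256,252)):
    w=ray(r,(260+(u+.5)/5-.5,160+(v+.5)/5-.5),.110)[:2];print("bar end in bay",R2(PTH).T@(w-PT))
Rz=Ro.from_euler('z',PTH);yp=Rz.apply([0,1,0]);q0=Ro.from_quat(down(PTH+np.pi/2))
hinge=np.r_[PT,.034]+Rz.apply([-.05,0,-.004]);h0=np.r_[PT,.034]+Rz.apply([.24,0,.048])
def pose(a,back=-.002):
    T=Ro.from_rotvec(-a*yp);q=T*q0;return hinge+T.apply(h0-hinge)-q.apply([0,0,-back]) ,q.as_quat()
E
python3 - <<'E'
from tip import *
A=np.radians([0,4,8,12,16,20.5])
def pose(a,back=0):
    T=Ro.from_rotvec(-a*yp);q=T*q0;return hinge+T.apply(h0-hinge)+q.apply([0,0,.002-back]),q.as_quat()
for a in A:
    s=kinematics.solve_ik(*pose(a)); print(a,pose(a)[0],s)
    assert s is not None
assert kinematics.solve_ik(*pose(A[-1],.08)) is not None
hand.move_gripper(.036,30)
bot.servo_line(*pose(0),velocity=.1);print(get_obs()["wrist_force"])
hand.move_gripper(0,30);o=get_obs();print(o["time_s"],o["gripper_width"],o["wrist_force"])
for a in A[1:]:
    bot.servo_line(*pose(a),velocity=.03);bot.dwell(.3);o=get_obs();print(o["time_s"],o["gripper_width"],o["wrist_force"])
    if np.linalg.norm(o["wrist_force"])>60:break
r=vision.read_camera("scene");cv2.imwrite("pics/sc4.png",cv2.resize(r["frame"][130:310,120:320,::-1],(660,594)))
E
```

```text
bar end in bay [-0.051 -0.001]
bar end in bay [ 0.025 -0.001]
0.0 [ 0.517 -0.287  0.08 ] [-0.509  0.507  1.83  -0.     0.804  1.03 ]
0.06981317007977318 [ 0.517 -0.283  0.1  ] [-0.469  0.463  1.851 -0.086  0.796  1.129]
0.13962634015954636 [ 0.517 -0.277  0.12 ] [-0.425  0.421  1.87  -0.176  0.796  1.233]
0.20943951023931956 [ 0.517 -0.27   0.139] [-0.378  0.383  1.887 -0.268  0.805  1.341]
0.2792526803190927 [ 0.516 -0.262  0.158] [-0.326  0.349  1.903 -0.36   0.823  1.45 ]
0.35779249665883756 [ 0.516 -0.251  0.178] [-0.264  0.317  1.917 -0.461  0.854  1.571]
[ 0.141 -0.092 -0.363]
14.6667 0.010890241356601823 [0.408 5.83  4.547]
15.8 0.01066282415372023 [ 4.38   4.593 -6.241]
16.9333 0.010750118056179774 [ 4.092  4.636 -7.239]
18.0667 0.010435567332820875 [ 3.87   4.496 -6.559]
19.2 0.010931856636337701 [ 3.722  5.735 -5.524]
20.4167 0.010624516204393768 [ 4.151  5.216 -7.528]
```

View pics/sc4.png

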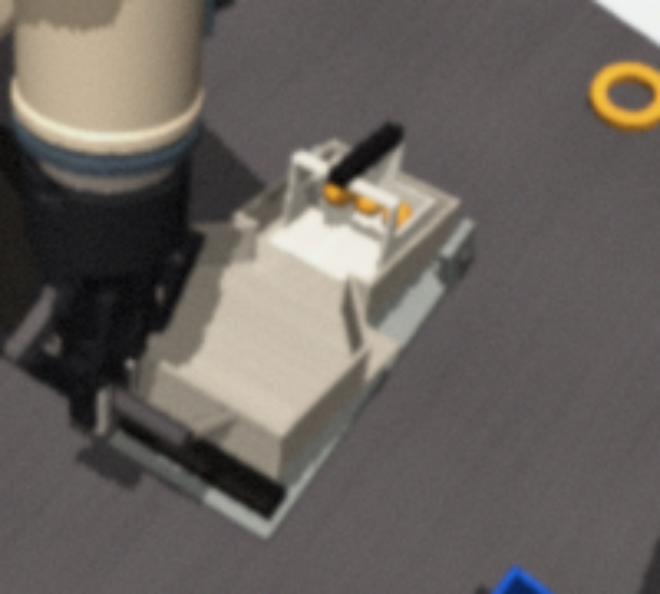

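The pan is tipped and all three balls sit at the back of the scoop (pixels (337,193), (366,203), (400,212)). Next I'll release the handle, retreat and check.

```bash
python3 - <<'E'
from tip import *
a=np.radians(20.5);T=Ro.from_rotvec(-a*yp);q=T*q0;p=np.array(get_obs()["position"])
hand.move_gripper(.036);bot.servo_line(p-q.apply([0,0,.09]),velocity=.08)
o=get_obs();bot.servo_line(np.array(o["position"])+[-.0,-.1,.05],velocity=.15);bot.dwell(.5)
print(get_obs()["time_s"],get_obs()["wrist_force"])
r=vision.read_camera("scene");a=cv2.resize(r["frame"][130:310,120:320,::-1],(400,360))
r=vision.read_camera("top");b=cv2.resize(r["frame"][150:290,250:406,::-1],(400,360))
cv2.imwrite("pics/fin.png",np.hstack([a,b]))
E
```

```text
bar end in bay [-0.051 -0.001]
bar end in bay [ 0.025 -0.001]
23.55 [-0.72  -0.375  0.24 ]
```

View pics/fin.png

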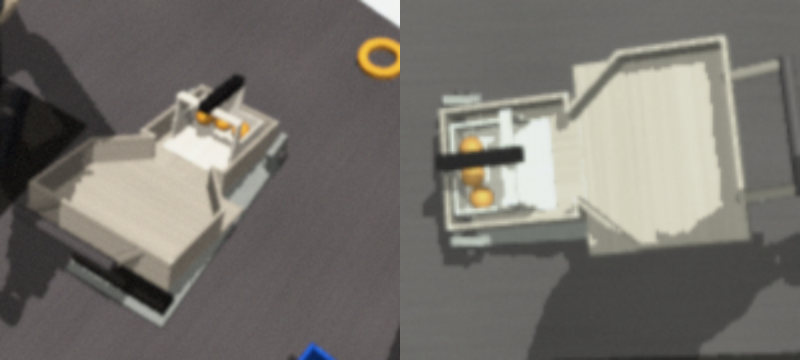

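The pan stays tipped, the arm is clear, and the balls lie in the scoop against its rear wall (top view, around (470,145) to (482,197)).

```bash
python3 -c "
from workcell import hand_in
print(hand_in())"
```

```text
the job is handed in; nothing more can be done
None
```

The job is handed in (no verdict was returned): in the last pictures the small scoop stood in the bay with all three balls inside, the pan stayed tipped at about 20° and the arm was clear, at 23.6 s on the robot's clock.

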